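# Set the roll gap of the rolling mill from zero and hold it

### The arm

A 6-joint arm with a two-finger parallel gripper is mounted at the origin on a cart in front of the work surface, level with it; the furniture and walls round the work are solid. World frame = base frame: x ahead of the robot, y to its left, z up, the work surface at z = 0. Lengths are in m, angles in rad, forces in N, time in s.
With the tool pointing down it reaches from about 0.325 to 0.85 m from the base axis. Payload 15.5 kg.
Tool frame: the origin (TCP) lies between the finger pads; the fingertips stand bot.nose_length ahead of it and the grasp point (between the pads) is the TCP (bot.nose_length is the distance from the TCP to the fingertips, in m); z points along the fingers, y is the line along which they close (so a half turn about z gives the same grasp; the last joint's range is limited). The gripper opens to 91 mm and grips with 3 to 60 N. Pads are 32 mm wide; open, the fingers measure 118 mm over their backs; the gripper's body (76 mm by 178 mm) begins 60 mm behind the grasp point.
Start: joints at [1.135, 0.494, 1.345, -0, 1.302, -0.096], TCP at [0.208, 0.589, 0.233] pointing down, gripper open.
Joint ranges: [-2.91, 2.91], [-0.82, 2.16], [0.22, 2.67], [-1.22, 4.37], [0.12, 2.79], [-3.08, 3.08]. Speed limits (rad/s): [1.89, 1.89, 2.57, 3.01, 3.01, 3.01].

### API

Orientations are given as a unit quaternion [w, x, y, z].
In Python, from bench import bot, camera, hand_in gives the robot as it stands.
- The arm moves only by the tool arm_command, never from a script. Its argument "rows" is one flat list of numbers, 7 for each row, row after row: the shift along the tool's x, y, z in m, then the turn, a rotation vector about the tool's x, y, z in rad, then the opening, from 0 (shut) to 1 (fully open). In form: [tx, ty, tz, rx, ry, rz, jaw, tx, ty, tz, rx, ry, rz, jaw, ...]. A call has 1 to 12 rows; each row shifts and turns the commanded pose from where the row before left it, along the tool's axes as they then stand; what a row does not reach is not made up. A row lasts 1/10 s, in which the tool goes at most 50 mm and 8.59 degrees, less where a joint would pass 70% of its speed; a pose out of reach is approached as far as the arm can. A call is refused whole if a number of a shift passes 0.05 or a number of a turn 0.15, either way. A call with a gripper value outside its range is refused whole. The fingers move at their own pace and stop on an object; "grip_force" is the grip in N (left out, the last holds). Time passes only in rows, so rows that do not move let the fingers close. It gives the time, the measured TCP pose, the force, the opening and the grip force at its end, in the units of the state.
- bot.read_state(): the state, without advancing time (a new reading comes with each control period).
- camera(name): name is "side" or "top"; returns a dict with "pixels" (384x512x3 uint8, blue, green, red), "intrinsics" (3x3 intrinsics, pixels), "k1" (the pictures are not rectified: a ray, as slopes to the right and down, at radius r is drawn at 1 + k1 r^2 times it, then the intrinsics apply), "position" and "orientation" of the camera in the world. Camera axes: x right, y up, looking along -z (the intrinsics and any distortion apply to the point x, -y, -z); pixel columns grow to the right and rows downward; lengths in m; the calibration is good to about 2 mm. A picture is of the moment at which its call begins. There is no depth.
- hand_in(): hands the job in; it is judged then, once.
The state is a dict: "time_s": time; "q": joint angles; "qd": joint speeds; "effort": joint torques, N m; "eef_pos": TCP position; "tool_rot": TCP orientation; "contact_force": force on the tool from outside, world axes, zero at the start; "moment": the same for the moment, N m; "width": opening from 0.0 (shut) to 1.0 (fully open); "finger_force": force on a finger pad.
Only numpy, scipy, OpenCV 4.12 (cv2) and the standard library are available. Lean on these libraries where they do the work, as an engineer would, in place of code of your own. Each camera call takes 0.05 s, during which the arm holds its last target. There are 200 camera calls.

### The job

Get the little rolling mill ready for thin sheet: first turn its crank through one full turn, to see that the driven roll runs free, ending with the handle back where it was. Then screw the brass wing screw on top down (clockwise) until it seats, with the rolls shut, back it off a quarter turn, and finish still gripping the wing there, holding it still so that I can tighten the lock ring. Do not disturb the other things on the bench.

Things in the scene. Friction and masses are not known exactly. Their poses are not given: they have to be found in the camera images.
- mill: Small dark-green rolling mill, fixed to the bench: base 130 x 150 mm, two side frames, top plate 100 x 134 mm, its upper face 200 mm above the bench; two steel rolls between the frames. Origin: centre of the base's underside, on the bench. y axis along the rolls, z up, x away from the robot within 15 degrees. Crank on its -y side (robot's right).
- crank_centre (a point): Point on the crank's level axis (along the mill's y axis), 105 mm above the bench, 142 mm to the -y side of the mill's centre: centre of the 55 mm radius circle on which the origin of the crank's grip travels. Keep the arm clear overhead: a lamp shade hangs to the right (x over 0.58 m, y under 0, from 0.46 m up) and clamps hang behind (x over 0.63 m, from 0.54 m up).
- crank (a joint): Crank angle, rad. 0: grip straight above the axis; growing: the grip goes over the top away from the robot. The grip is at crank_centre + 55 mm * (sin, cos) along the mill's (x, z). It turns either way, more than a full turn, and stays where it is left; about 2 N at the grip moves it. The lower roll turns with it.
- crank_grip: Round wooden grip of the crank, 22 mm thick, 99 mm long, level along the mill's y axis. It spins freely on the crank's pin, so it can be held firmly from above and led round without turning the tool. Origin: on its axis where to hold it, 55 mm outside the crank arm; from there it reaches 50 mm outwards (-y) and 46 mm inwards.
- thumbscrew (a joint): Angle by which the wing screw is unscrewed from its seat, rad. 0: seated, rolls shut, firm stop; the wing then lies along the rolls (mill's y axis). From above, clockwise screws it down (value falls), anticlockwise backs it off (value grows). It rises 4 mm per turn, takes about 0.06 N m and stays where it is left. Starts between 1.9 and 2.9.
- wing: Flat upright brass wing of the screw, mid-top of the mill: 10 mm thick, 70 mm long, 36 mm high, flat sides to pinch from above. Origin: its centre, on the screw's vertical axis, 258 mm above the bench when seated. x axis across the thickness, y along the wing. A 10 mm thick neck below it ends 30 mm under the origin at the hub, 24 mm in diameter; the top plate is 58 mm under it.
- hammer: Hammer with a wooden handle, 303 mm long, 32 mm high, lying on the bench to the right of the mill. Bystander.
- steel_block: Steel block 80 x 80 x 18 mm to the left of the mill. Bystander.
- wood_disc: Round of dark wood, 192 mm across, 22 mm high, to the right. Bystander.
- tape: Roll of masking tape, 88 mm across, 19 mm high, lying to the right. Bystander.
- calliper: Steel calliper, 190 mm long, 8 mm high, near the front edge to the right. Bystander.
- marker: White marker pen with a black cap, 135 mm long, 14 mm thick, lying to the right. Bystander.
- flux_jar: Amber jar with a black cap, 56 mm across, 78 mm high, behind the hammer. Bystander.

How it is judged:
On the way, in this order (a step that is already met when the one before it is completed fails the run):
1. the crank is half way round (distance of crank_grip from where it was at the start of the episode above 0.1 m).
2. the crank has gone the whole way round and its grip is back where it started (within 20 mm) (distance of crank_grip from where it was at the start of the episode below 0.02 m and (value of joint crank above 3.9 rad or value of joint crank below -3.9 rad)), for 0.1 s.
3. the wing screw is seated (within 0.05 rad of its stop) (value of joint thumbscrew below 0.05 rad), for 0.2 s.
At the end, for the whole second after the job is handed in: The wing screw stands a quarter turn (1.57 rad, within 0.26 rad) back from its seat and is still; the fingers grip its wing with more than 3 N; the crank, having gone once round, is back where it started, its grip within 30 mm of its first place (value of joint thumbscrew between 1.31 and 1.83 rad and velocity of joint thumbscrew between -0.05 and 0.05 rad/s and contact force between the fingers and wing above 3 N and distance of crank_grip from where it was at the start of the episode below 0.03 m and (value of joint crank above 3.9 rad or value of joint crank below -3.9 rad)); the arm keeps its last pose, push and grip.
It fails at once if a bystander is pushed more than 20 mm (distance of any of hammer, steel_block, wood_disc, flux_jar, tape, calliper, marker from where it was at the start of the episode above 0.02 m).
It also fails if it takes over 72 s, if anything falls off the work surface, if the arm or the gripper's body presses on something with over 40 N, if the wrist force passes 120 N, or if a joint passes its speed limit or range.

## Working session

There is one attempt and no reset: what is moved stays moved. The work goes in short steps, Python scripts to look and compute and a tool call to move; the robot and the scene stay as the last step left them, time stands still between calls to the robot, and variables do not carry over. Pictures are saved under pics/ and viewed, at most 10 in all, crops included, and the job is handed in when it is done.

Besides the shell and the picture viewer there is one more tool, called after "Request:" as a command line: name --argument value ..., lists and objects as JSON in quotes. arm_command: Moves the arm, as the interface text tells. Its arguments: {"type":"object","properties":{"rows":{"type":"array","items":{"type":"number"}},"grip_force":{"type":"number"}},"required":["rows"]}

```bash
ls; mkdir -p pics
python3 - <<'E'
from bench import bot,camera
import cv2,numpy as np
print(bot.nose_length); s=bot.read_state(); print({k:np.round(v,3) for k,v in s.items()})
for n in("top","side"):
    c=camera(n); cv2.imwrite(f"pics/{n}0.png",c["pixels"]); print(n,c["intrinsics"],c["k1"],c["position"],c["orientation"])
E
```

```text
pics
0.019
{'time_s': np.float64(0.0), 'q': array([ 1.136,  0.494,  1.346, -0.   ,  1.303, -0.095]), 'qd': array([-0.001, -0.001,  0.001, -0.001,  0.   ,  0.001]), 'effort': array([ 4.0000e-03, -8.7881e+01, -3.8187e+01,  7.1000e-02,  5.3000e-02,
       -0.0000e+00]), 'eef_pos': array([0.208, 0.589, 0.232]), 'tool_rot': array([-0.   ,  0.169,  0.986, -0.001]), 'contact_force': array([ 0.179, -1.252, -0.264]), 'moment': array([ 0.032, -0.05 ,  0.032]), 'finger_force': np.float64(0.0), 'width': np.float64(1.002)}
top [[351.86300287   0.         264.13788318]
 [  0.         351.86300287 194.91454443]
 [  0.           0.           1.        ]] 0.018068206480884714 [-0.33910991 -0.43798598  1.4580853 ] [ 0.8081082   0.27560412 -0.17224537 -0.49125863]
side [[368.00705837   0.         257.92715713]
 [  0.         368.00705837 192.35559672]
 [  0.           0.           1.        ]] -0.08765980227818326 [ 0.53400018 -1.17472868  0.63033377] [ 0.83018112  0.5574166  -0.00734226 -0.00566951]
```

View pics/top0.png

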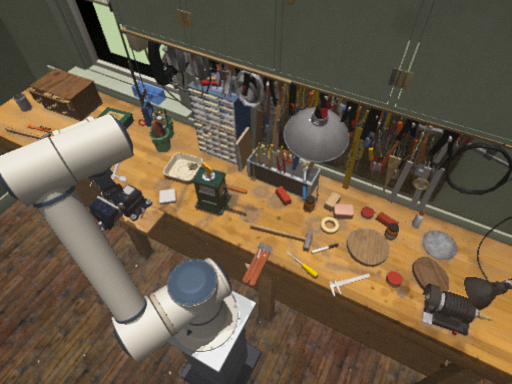

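View pics/side0.png

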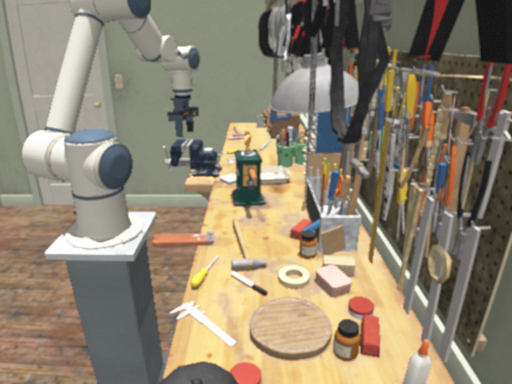

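The mill sits at about (210,190) in top and (248,178) in side. I need enlarged crops for the wing and the crank grip.

```bash
cat > h.py <<'E'
import numpy as np,cv2
from scipy.spatial.transform import Rotation as R
from bench import bot,camera
def RQ(q): return R.from_quat([q[1],q[2],q[3],q[0]])
def ray(c,u,v):
    K=c["intrinsics"];d=np.array([(u-K[0,2])/K[0,0],(v-K[1,2])/K[1,1]]);s=d.copy()
    for _ in range(20): s=d/(1+c["k1"]*(s@s))
    r=RQ(c["orientation"]).apply([s[0],-s[1],-1]);return np.array(c["position"]),r/np.linalg.norm(r)
def onz(c,u,v,z):
    p,r=ray(c,u,v);return p+r*(z-p[2])/r[2]
def tri(a,ua,b,ub):
    p,r=ray(a,*ua);q,s=ray(b,*ub);t=np.linalg.lstsq(np.c_[r,-s],q-p,rcond=None)[0]
    A=p+r*t[0];B=q+s*t[1];return (A+B)/2,np.linalg.norm(A-B)
def proj(c,P):
    x=RQ(c["orientation"]).inv().apply(np.asarray(P)-c["position"]);s=np.array([x[0],-x[1]])/-x[2]
    s=s*(1+c["k1"]*(s@s));K=c["intrinsics"];return s[0]*K[0,0]+K[0,2],s[1]*K[1,1]+K[1,2]
E
python3 - <<'E'
import cv2,numpy as np
a=cv2.imread("pics/top0.png")[155:225,175:260];b=cv2.imread("pics/side0.png")[140:210,205:290]
f=lambda i:cv2.resize(i,None,fx=6.5,fy=6.5,interpolation=cv2.INTER_CUBIC)
o=np.vstack([f(a),f(b)]);o=np.hstack([f(a)[:,:],f(b)[:,:]]);cv2.imwrite("pics/crop0.png",cv2.resize(o,(800,int(800*o.shape[0]/o.shape[1]))));print(o.shape)
E
```

```text
(455, 1104, 3)
```

View pics/crop0.png

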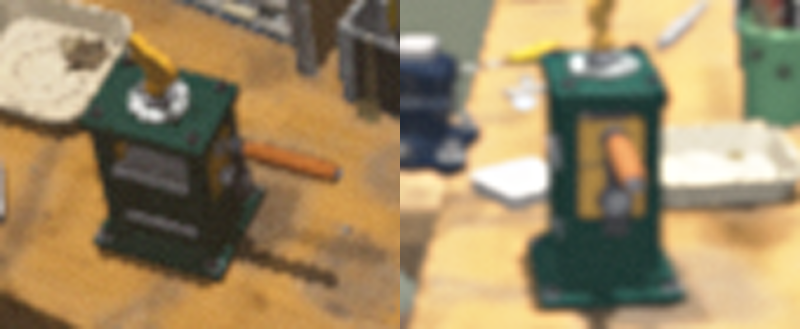

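```bash
cat > m.py <<'E'
from h import *
def orange(img,box,lo,hi):
    x0,y0,x1,y1=box;h=cv2.cvtColor(img,cv2.COLOR_BGR2HSV);m=cv2.inRange(h,lo,hi);z=m*0;z[y0:y1,x0:x1]=m[y0:y1,x0:x1]
    n,l,st,ce=cv2.connectedComponentsWithStats(z);return [(st[i].tolist(),np.c_[np.nonzero(l==i)][:,::-1]) for i in range(1,n) if st[i][4]>8]
E
python3 - <<'E'
from m import *
t=camera("top");s=camera("side");k=170/800
T=lambda x,y:(175+x*k,155+y*k)
S=lambda x,y:(205+(x-400)*k,140+y*k)
P=[onz(t,*T(*p),.2) for p in[(238,85),(125,62),(80,120),(200,152)]]
print("plate top",np.round(P,4).tolist(),np.mean(P,0));
for i in range(4):print(np.linalg.norm(P[i]-P[i-1]))
print("yaws",[np.degrees(np.arctan2(*(a-b)[[1,0]])) for a,b in((P[0],P[3]),(P[1],P[2]))],[np.degrees(np.arctan2(*(a-b)[[1,0]]))-90 for a,b in((P[1],P[0]),(P[2],P[3]))])
print("ring",onz(t,*T(158,100),.2),onz(s,*S(603,64),.2))
Q=[onz(s,*S(*p),.2) for p in[(543,58),(636,46),(667,92),(555,97)]];print("plate side",np.round(Q,4).tolist())
B=[onz(t,*T(*p),.0) for p in[(222,280),(98,243),(262,198)]];print("base",np.round(B,4).tolist())
for n,c,b in(("top",t,(222,180,252,198)),("side",s,(245,160,262,185))):
    for st,pts in orange(c["pixels"],b,(3,110,90),(14,255,255)):
        m=pts.mean(0);r=cv2.minAreaRect(pts.astype(np.float32));print(n,st,m,r,np.round(cv2.boxPoints(r),1).tolist())
for n,c,b in(("top",t,(195,155,222,182)),("side",s,(235,125,262,158))):
    for st,pts in orange(c["pixels"],b,(15,130,60),(28,255,255)):
        r=cv2.minAreaRect(pts.astype(np.float32));print("wing",n,st,pts.mean(0),np.round(cv2.boxPoints(r),1).tolist())
E
```

```text
plate top [[0.569, 0.2255, 0.2], [0.5423, 0.3437, 0.2], [0.4566, 0.3402, 0.2], [0.4769, 0.2132, 0.2]] [0.51122053 0.28065274 0.2       ]
0.09294346447622955
0.12120446599005619
0.08577502109729875
0.12857909879279794
yaws [np.float64(7.611000680798847), np.float64(2.3849513784524032)] [np.float64(12.706838377364036), np.float64(9.055194350031101)]
ring [0.51463373 0.28606837 0.2       ] [0.52177511 0.30410263 0.2       ]
plate side [[0.4679, 0.3233, 0.2], [0.5516, 0.363, 0.2], [0.5762, 0.2203, 0.2], [0.4825, 0.2062, 0.2]]
base [[0.4673, 0.2024, 0.0], [0.4469, 0.3471, 0.0], [0.5824, 0.221, 0.0]]
top [226, 185, 21, 9, 94] [235.84042553 188.78723404] ((235.73529052734375, 189.05882263183594), (20.858062744140625, 5.093247413635254), 14.03624439239502) [[225.0, 189.0], [226.1999969482422, 184.10000610351562], [246.5, 189.10000610351562], [245.1999969482422, 194.10000610351562]]
side [248, 168, 9, 10, 55] [251.96363636 173.14545455] ((251.9000244140625, 173.3000030517578), (10.28591251373291, 5.81377649307251), 63.43495178222656) [[247.0, 170.0], [252.1999969482422, 167.39999389648438], [256.79998779296875, 176.60000610351562], [251.60000610351562, 179.1999969482422]]
wing top [195, 155, 27, 20, 287] [210.54703833 163.48432056] [[195.0, 155.0], [221.0, 155.0], [221.0, 174.0], [195.0, 174.0]]
wing side [245, 134, 6, 16, 60] [247.45       141.96666667] [[245.0, 134.0], [250.0, 134.0], [250.0, 149.0], [245.0, 149.0]]
```

Run:
```python
from m import *
t=camera("top");s=camera("side")
def line(c,b,lo,hi):
    pts=max(orange(c["pixels"],b,lo,hi),key=lambda q:len(q[1]))[1].astype(np.float32)
    vx,vy,x,y=cv2.fitLine(pts,cv2.DIST_L2,0,.01,.01).ravel()
    return pts,np.array([x,y]),np.array([vx,vy])
G=(3,110,90),(14,255,255)
pt,xt,vt=line(t,(222,180,252,198),*G);ps,xs,vs=line(s,(245,160,262,185),*G)
print("tri",tri(t,xt,s,xs),"vt",vt,"vs",vs)
def plane(c,x,v):
    p,a=ray(c,*(x-5*v));_,b=ray(c,*(x+5*v));n=np.cross(a,b);return p,n/np.linalg.norm(n)
p,n=plane(t,xt,vt);q,m=plane(s,xs,vs);d=np.cross(n,m);d/=np.linalg.norm(d);print("axis dir",d, "yaw",np.degrees(np.arctan2(-d[0],d[1])))
A=np.linalg.solve(np.array([n,m,d]),[n@p,m@q,d@tri(t,xt,s,xs)[0]])
for u in ((pt-xt)@vt).min()-.5,((pt-xt)@vt).max()+.5:
    o,r=ray(t,*(xt+u*vt));tt=np.linalg.lstsq(np.c_[r,-d],A-o,rcond=None)[0];print("end",A+d*tt[1])
# hypothesis check: pixel of predictions
for yaw in (7,9,11):
    w=np.radians(yaw);ex=np.array([np.cos(w),np.sin(w),0]);ey=np.array([-np.sin(w),np.cos(w),0])
    C=np.array([.517,.283,0])-.142*ey+[0,0,.105];print(yaw,"C",C)
print("hammer",onz(t,250,227,.015),onz(t,305,238,.02),"block",onz(t,167,196,.018),"tray",onz(t,183,165,.03))
# wing: top-left pixels
for n,c,b in(("top",t,(200,158,214,178)),("side",s,(240,130,256,152))):
    hs=cv2.cvtColor(c["pixels"],cv2.COLOR_BGR2HSV)[b[1]:b[3],b[0]:b[2]]
    print(n);[print(' '.join("%3d/%3d/%3d"%tuple(x) for x in r)) for r in hs[::2,::2]]
```

```text
tri (array([0.53511963, 0.15169635, 0.1649239 ]), np.float64(0.005606440093308529)) vt [0.9630678 0.269259 ] vs [0.48039332 0.87705314]
axis dir [-0.25031576  0.95575289  0.15452649] yaw 14.676366407971285
end [0.53756075 0.21344504 0.14497393]
end [0.56396928 0.11261228 0.12867125]
7 C [0.53430545 0.14205845 0.105     ]
9 C [0.53921369 0.14274826 0.105     ]
11 C [0.54409488 0.14360894 0.105     ]
hammer [0.45841123 0.03774803 0.015     ] [ 0.52194632 -0.22420975  0.02      ] block [0.42523291 0.5069044  0.018     ] tray [0.63392055 0.55235982 0.03      ]
top
 17/ 72/183  17/118/190  16/148/176  16/143/170  16/154/161  17/142/169  16/136/175
 17/ 58/176  17/ 71/206  17/157/179  16/153/180  15/153/178  16/149/178  16/146/183
 18/ 54/175  19/103/195  19/178/221  17/155/198  17/149/194  17/146/192  17/151/193
 19/ 60/173  18/150/121  19/193/210  19/180/215  17/154/196  17/150/199  17/150/200
 23/ 52/158  18/ 81/119  17/178/112  20/193/200  20/184/229  17/163/204  17/152/194
 72/ 46/ 72  13/ 60/ 51  22/133/ 90  17/183/106  19/185/146  19/190/223  17/156/188
 76/ 82/ 78  80/ 99/ 75  77/ 
[... 667 characters left out ...]
/225  20/100/244  22/ 96/248
 12/ 73/184  13/ 81/202  19/109/241  25/127/255  18/156/191  17/131/183  20/101/246  22/ 94/249
 19/ 99/242  21/ 96/247  20/118/242  18/151/224  18/154/151  17/129/191  22/ 96/249  22/ 94/250
 19/ 93/241  21/ 93/246  18/119/229  19/153/167  19/148/152  17/118/224  22/ 93/250  22/ 92/249
 21/102/247  22/100/249  18/119/230  19/146/157  18/140/168  18/107/239  21/ 90/248  21/ 95/247
 22/100/249  22/ 99/249  21/105/247  18/133/196  19/145/178  19/110/241  21/ 97/247  21/ 99/247
 22/101/250  22/ 98/251  20/109/248  18/144/188  19/156/204  19/126/237  20/102/248  18/107/240
 20/ 91/182  21/ 75/198  21/ 76/190  18/100/150  17/105/153  19/ 68/170  22/ 53/163  43/ 23/102
```

```bash
cat >> h.py <<'E'
def to(P,yaw,n):
    "per-row tool-frame shift for n rows, from measured pose, to P; and total turn to tool-y at yaw (tool down)"
    s=bot.read_state();r=RQ(s["tool_rot"]);d=r.inv().apply(np.array(P)-s["eef_pos"])
    c,w=np.cos(yaw),np.sin(yaw);tg=R.from_matrix(np.array([[w,c,0],[-c,w,0],[0,0,-1]]))
    rv=(r.inv()*tg).as_rotvec();print("pos",np.round(s["eef_pos"],4),"shift",np.round(d,4),"per row",np.round(d/n,4),"turn",np.round(rv,3))
E
python3 - <<'E'
from m import *
t=camera("top")
pts=orange(t["pixels"],(222,180,252,198),(3,110,90),(14,255,255))[0][1].astype(np.float32)
vx,vy,x,y=cv2.fitLine(pts,cv2.DIST_L2,0,.01,.01).ravel();x=np.array([x,y]);v=np.array([vx,vy])
u=(pts-x)@v
for z in(.15,.16,.165):
    a,b=[onz(t,*(x+k*v),z) for k in (u.min()-.5,u.max()+.5)];print(z,a,b,(a+b)/2,np.linalg.norm(a-b),np.degrees(np.arctan2(*(a-b)[[1,0]]))-90)
to((.53,.145,.333),.148,12)
E
```

```text
0.15 [0.53435884 0.21098382 0.15      ] [0.55012133 0.10395994 0.15      ] [0.54224009 0.15747188 0.15      ] 0.10817840072791773 8.378299728154417
0.16 [0.52768138 0.2060226  0.16      ] [0.54332337 0.09981689 0.16      ] [0.53550237 0.15291975 0.16      ] 0.10735140266528853 8.37829972815446
0.165 [0.52434265 0.20354199 0.165     ] [0.53992439 0.09774537 0.165     ] [0.53213352 0.15064368 0.165     ] 0.10693790363397397 8.378299728154417Traceback (most recent call last):
  File "<stdin>", line 8, in <module>
  File "h.py", line 20, in to
    c,w=np.cos(yaw),np.sin(yaw);tg=R.from_matrix(np.array([[w,c,0],[-c,w,0],[0,0,-1]]))
                                   ~~~~~~~~~~~~~^^^^^^^^^^^^^^^^^^^^^^^^^^^^^^^^^^^^^^^
  File "scipy/spatial/transform/_rotation.pyx", line 1143, in scipy.spatial.transform._rotation.Rotation.from_matrix
ValueError: Non-positive determinant (left-handed or null coordinate frame) in rotation matrix 0: [[ 0.14746029  0.98906798  0.        ]
 [-0.98906798  0.14746029  0.        ]
 [ 0.          0.         -1.        ]].
```

Request:
arm_command --rows '[0,0,-0.0125,0,0,0.135,1,0,0,-0.0125,0,0,0.135,1,0,0,-0.0125,0,0,0.135,1,0,0,-0.0125,0,0,0.135,1,0,0,-0.0125,0,0,0.135,1,0,0,-0.0125,0,0,0.135,1,0,0,-0.0125,0,0,0.135,1,0,0,-0.0125,0,0,0.135,1,0,0,0,0,0,0,1]'

```text
time_s: 1.25
eef_pos: [0.2085, 0.5898, 0.3345]
tool_rot: [-0.0, 0.653, 0.758, 0.001]
contact_force: [0.2, -0.3, -0.7]
width: 0.998
finger_force: 0.0
```

```bash
sed -i 's/\[\[w,c,0\],\[-c,w,0\]/[[-w,c,0],[c,w,0]/' h.py; python3 -c "
from h import *
to((.535,.145,.335),.147,12)"
```

```text
pos [0.2085 0.5898 0.3345] shift [-0.4882  0.2571 -0.0012] per row [-0.0407  0.0214 -0.0001] turn [ 0.001 -0.002  0.001]
```

Request:
arm_command --rows '[-0.038,0.02,0,0,0,0,1,-0.038,0.02,0,0,0,0,1,-0.038,0.02,0,0,0,0,1,-0.038,0.02,0,0,0,0,1,-0.038,0.02,0,0,0,0,1,-0.038,0.02,0,0,0,0,1,-0.038,0.02,0,0,0,0,1,-0.038,0.02,0,0,0,0,1,-0.038,0.02,0,0,0,0,1,-0.038,0.02,0,0,0,0,1,-0.038,0.02,0,0,0,0,1,-0.038,0.02,0,0,0,0,1]'

```text
time_s: 2.45
eef_pos: [0.5147, 0.1729, 0.3323]
tool_rot: [-0.0, 0.65, 0.76, -0.0]
contact_force: [1.3, 1.1, -0.5]
width: 0.998
finger_force: 0.0
```

Request:
arm_command --rows '[-0.032,0.017,0,0,0,0,1,0,0,0,0,0,0,1,0,0,0,0,0,0,1]'

```text
time_s: 2.75
eef_pos: [0.5357, 0.1449, 0.3321]
tool_rot: [-0.0, 0.651, 0.759, -0.0]
contact_force: [-0.3, 0.5, 0.4]
width: 0.998
finger_force: 0.0
```

Run:
```python
from m import *
to((.535,.145,.335),.147,12)
t=camera("top");s=camera("side");P=bot.read_state()["eef_pos"]
print(proj(t,P),proj(s,P))
f=lambda i:cv2.resize(i,(400,400),interpolation=cv2.INTER_CUBIC)
cv2.imwrite("pics/c1.png",np.hstack([f(t["pixels"][130:210,180:260]),f(s["pixels"][120:200,215:295])]))
```

```text
pos [0.5357 0.1449 0.3321] shift [ 0.0002 -0.0007 -0.0029] per row [ 0.     -0.0001 -0.0002] turn [-0.001 -0.     0.006]
(np.float64(234.84309859407244), np.float64(164.36615879778213)) (np.float64(251.3809806783675), np.float64(130.68593567862422))
```

View pics/c1.png

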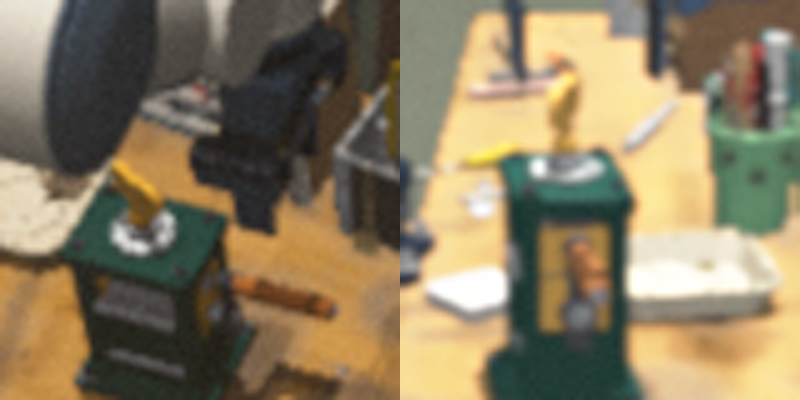

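Side view: the fingers straddle the grip (centre 585 against 590). I'll descend and close.

Request:
arm_command --rows '[0,0,0.03,0,0,0,1,0,0,0.03,0,0,0,1,0,0,0.03,0,0,0,1,0,0.002,0.03,0,0,0,1,0,0.001,0.03,0,0,0,1,0,0,0.02,0,0,0,1,0,0,0,0,0,0,1]' --grip_force 15

```text
time_s: 3.55
eef_pos: [0.5366, 0.1467, 0.1607]
tool_rot: [-0.002, 0.651, 0.759, -0.002]
contact_force: [-0.1, 0.9, 0.8]
width: 0.997
finger_force: 0.0
```

Request:
arm_command --rows '[0,0,0,0,0,0,0,0,0,0,0,0,0,0,0,0,0,0,0,0,0,0,0,0,0,0,0,0,0,0,0,0,0,0,0,0,0,0,0,0,0,0]' --grip_force 15

```text
time_s: 4.15
eef_pos: [0.5388, 0.1459, 0.1632]
tool_rot: [0.0, 0.652, 0.758, 0.0]
contact_force: [-0.1, 0.6, 0.2]
width: 0.502
finger_force: 0.0
```

Run:
```python
from m import *
s=camera("side");t=camera("top");S=bot.read_state();P=S["eef_pos"];print(np.round(P,4),S["width"],S["contact_force"],S["finger_force"])
w=.147;ey=np.array([-np.sin(w),np.cos(w),0]);ex=np.array([np.cos(w),np.sin(w),0])
for z in(.0,):
  for dx in(-.01,0,.01): 
    C=P+ey*.055+ex*dx;C[2]=.105;print("hub pred",dx,proj(s,C),proj(t,C))
f=lambda i:cv2.resize(i,(400,400),interpolation=cv2.INTER_CUBIC)
cv2.imwrite("pics/c2.png",np.hstack([f(t["pixels"][150:210,190:250]),f(s["pixels"][140:200,225:285])]))
```

```text
[0.5388 0.1459 0.163 ] 0.42360316461388403 [-0.862429    0.50637247  0.19164406] 0.0
hub pred -0.01 (np.float64(247.81299909754603), np.float64(183.93354594501312)) (np.float64(226.69596999390484), np.float64(194.47390024974632))
hub pred 0 (np.float64(250.2905772435453), np.float64(183.8004240707745)) (np.float64(227.4833578939604), np.float64(192.95209442890874))
hub pred 0.01 (np.float64(252.76315327843233), np.float64(183.66764223318094)) (np.float64(228.26538064992408), np.float64(191.440596264703))
```

View pics/c2.png

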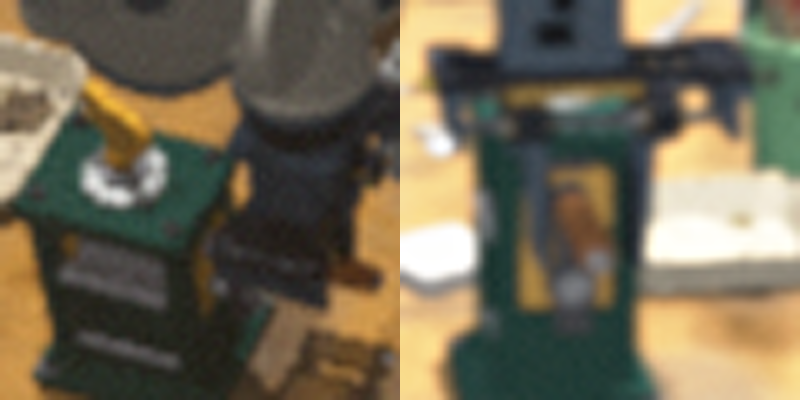

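The grip lies between the fingers, and the hub is at side px (250.8,183), within about 2 mm in x below the TCP. The fingers are still closing.

Request:
arm_command --rows '[0,0,0,0,0,0,0,0,0,0,0,0,0,0,0,0,0,0,0,0,0,0,0,0,0,0,0,0,0,0,0,0,0,0,0]'

```text
time_s: 4.75
eef_pos: [0.5386, 0.1459, 0.1629]
tool_rot: [-0.0, 0.652, 0.758, -0.0]
contact_force: [-1.9, -0.6, 1.0]
width: 0.235
finger_force: 15.0
```

Request:
arm_command --rows '[0,0.0095,0.0008,0,0,0,0,0,0.0093,0.0025,0,0,0,0,0,0.0087,0.0041,0,0,0,0,0,0.0079,0.0055,0,0,0,0,0,0.0067,0.0067,0,0,0,0,0,0.0055,0.0079,0,0,0,0,0,0.0041,0.0087,0,0,0,0,0,0.0025,0.0093,0,0,0,0,0,0.0008,0.0095,0,0,0,0,0,0,0,0,0,0,0]'

```text
time_s: 5.75
eef_pos: [0.5933, 0.1542, 0.1066]
tool_rot: [-0.0, 0.652, 0.758, -0.0]
contact_force: [2.0, -1.1, -1.9]
width: 0.236
finger_force: 15.0
```

Forces are small. On to the second quarter.

Request:
arm_command --rows '[0,-0.0008,0.0095,0,0,0,0,0,-0.0025,0.0093,0,0,0,0,0,-0.0041,0.0087,0,0,0,0,0,-0.0055,0.0079,0,0,0,0,0,-0.0067,0.0067,0,0,0,0,0,-0.0079,0.0055,0,0,0,0,0,-0.0087,0.0041,0,0,0,0,0,-0.0093,0.0025,0,0,0,0,0,-0.0095,0.0008,0,0,0,0,0,0,0,0,0,0,0]'

```text
time_s: 6.75
eef_pos: [0.5369, 0.1457, 0.0529]
tool_rot: [-0.001, 0.652, 0.758, -0.001]
contact_force: [-1.5, -1.4, -1.4]
width: 0.234
finger_force: 15.0
```

Request:
arm_command --rows '[0,-0.0095,-0.0008,0,0,0,0,0,-0.0093,-0.0025,0,0,0,0,0,-0.0087,-0.0041,0,0,0,0,0,-0.0079,-0.0055,0,0,0,0,0,-0.0067,-0.0067,0,0,0,0,0,-0.0055,-0.0079,0,0,0,0,0,-0.0041,-0.0087,0,0,0,0,0,-0.0025,-0.0093,0,0,0,0,0,-0.0008,-0.0095,0,0,0,0,0,0,0,0,0,0,0]'

```text
time_s: 7.75
eef_pos: [0.4845, 0.1377, 0.1093]
tool_rot: [0.0, 0.652, 0.758, 0.0]
contact_force: [3.1, -0.4, 1.9]
width: 0.24
finger_force: 15.0
```

Request:
arm_command --rows '[0,0.0008,-0.0095,0,0,0,0,0,0.0025,-0.0093,0,0,0,0,0,0.0041,-0.0087,0,0,0,0,0,0.0055,-0.0079,0,0,0,0,0,0.0067,-0.0067,0,0,0,0,0,0.0079,-0.0055,0,0,0,0,0,0.0087,-0.0041,0,0,0,0,0,0.0093,-0.0025,0,0,0,0,0,0.0095,-0.0008,0,0,0,0,0,0,0,0,0,0,0]'

```text
time_s: 8.75
eef_pos: [0.5401, 0.1461, 0.1628]
tool_rot: [0.0, 0.652, 0.758, 0.0]
contact_force: [2.0, 0.7, 0.7]
width: 0.237
finger_force: 15.0
```

Request:
arm_command --rows '[0,0,0,0,0,0,0,0,0,0,0,0,0,0,0,0,0,0,0,0,0]'

```text
time_s: 9.05
eef_pos: [0.5386, 0.1459, 0.1629]
tool_rot: [0.0, 0.652, 0.758, 0.0]
contact_force: [1.5, 0.1, -4.0]
width: 0.239
finger_force: 15.0
```

Request:
arm_command --rows '[0,0,0,0,0,0,1,0,0,0,0,0,0,1,0,0,0,0,0,0,1,0,0,0,0,0,0,1,0,0,0,0,0,0,1,0,0,0,0,0,0,1]'

```text
time_s: 9.65
eef_pos: [0.5387, 0.1459, 0.1629]
tool_rot: [-0.0, 0.652, 0.758, 0.0]
contact_force: [-0.2, 0.1, -1.5]
width: 0.729
finger_force: 0.0
```

Request:
arm_command --rows '[0,0,-0.02,0,0,0,1,0,0,-0.03,0,0,0,1,0,0,-0.03,0,0,0,1,0,0,-0.03,0,0,0,1,0,0,-0.03,0,0,0,1,0,0,-0.03,0,0,0,1,0,0,-0.01,0,0,0,1,0,0,0,0,0,0,1]'

```text
time_s: 10.45
eef_pos: [0.5393, 0.146, 0.3441]
tool_rot: [0.001, 0.652, 0.758, 0.001]
contact_force: [-0.3, -0.5, 0.3]
width: 0.998
finger_force: 0.0
```

Run:
```python
from m import *
t=camera("top");s=camera("side")
for z in(.222,.242,.26,.278):
    for a in (.285,): print(z,"axis px",proj(t,(.517,a,z)),proj(s,(.517,a,z)))
w=.147
# predicted wing top edge ends (z .2775) for thumbscrew angles
for th in(1.9,2.1,2.3,2.5,2.7,2.9):
    a=np.pi/2+w+th;d=.035*np.array([np.cos(a),np.sin(a),0])
    print(th,[tuple(np.round(proj(c,np.array([.517,.285,.2775])+k*d),1)) for c in(t,s) for k in(1,-1)])
f=lambda i:cv2.resize(i,(400,400),interpolation=cv2.INTER_CUBIC)
cv2.imwrite("pics/c3.png",np.hstack([f(t["pixels"][155:190,190:225]),f(s["pixels"][125:160,230:265])]))
```

```text
0.222 axis px (np.float64(208.4925739950778), np.float64(172.89925585612133)) (np.float64(246.9177470785103), np.float64(149.73132064980967))
0.242 axis px (np.float64(207.98500730391532), np.float64(170.02866313454692)) (np.float64(246.89399050000864), np.float64(144.98563873323025))
0.26 axis px (np.float64(207.5195706899217), np.float64(167.39697709693198)) (np.float64(246.8726985552185), np.float64(140.676939350641))
0.278 axis px (np.float64(207.0457290121082), np.float64(164.71839122292945)) (np.float64(246.85149798845674), np.float64(136.3325044219551))
1.9 [(np.float64(206.3), np.float64(170.5)), (np.float64(207.8), np.float64(159.2)), (np.float64(239.0), np.float64(137.4)), (np.float64(254.5), np.float64(135.5))]
2.1 [(np.float64(207.9), np.float64(170.4)), (np.float64(206.3), np.float64(159.3)), (np.float64(239.9), np.float64(137.8)), (np.float64(253.6), np.float64(135.2))]
2.3 [(np.float64(209.4), np.float64(170.1)), (np.float64(204.8), np.float64(159.6)), (np.float64(241.1), np.float64(138.1)), (np.float64(252.4), np.float64(134.9))]
2.5 [(np.float64(210.8), np.float64(169.5)), (np.float64(203.4), np.float64(160.1)), (np.float64(242.6), np.float64(138.3)), (np.float64(251.0), np.float64(134.7))]
2.7 [(np.float64(212.1), np.float64(168.8)), (np.float64(202.1), np.float64(160.9)), (np.float64(244.2), np.float64(138.5)), (np.float64(249.4), np.float64(134.5))]
2.9 [(np.float64(213.2), np.float64(167.9)), (np.float64(201.0), np.float64(161.7)), (np.float64(245.9), np.float64(138.5)), (np.float64(247.7), np.float64(134.5))]
```

View pics/c3.png

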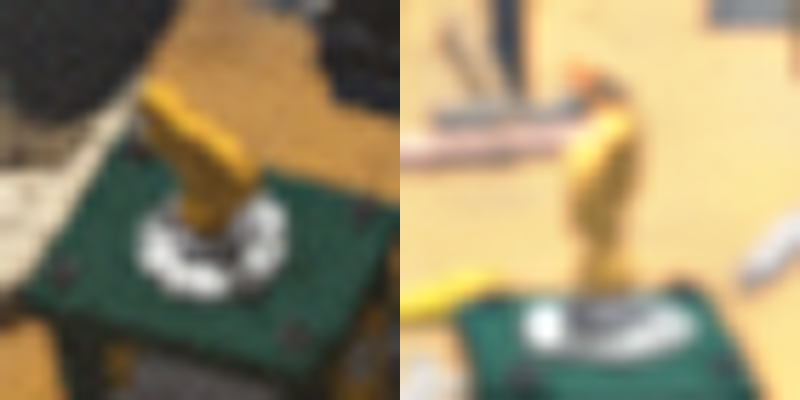

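In c3, the top edge of the wing runs in top px from (203,162.7) to (212,168.6). In the side view its near end is at the left and lower. That matches a screw angle of about 2.73 with the axis near (0.518,0.285).

Request:
arm_command --rows '[0.028,0,0,0,0,0,1,0.028,0,0,0,0,0,1,0.028,0,0,0,0,0,1,0.028,0,0,0,0,0,1,0.028,0,0,0,0,0,1,0,0,0,0,0,-0.14,1,0,0,0,0,0,-0.14,1,0,0,0,0,0,-0.14,1,0,0,0,0,0,-0.14,1,0,0,0,0,0,-0.14,1,0,0,0,0,0,-0.14,1,0,0,0,0,0,-0.14,1]'

```text
time_s: 11.75
eef_pos: [0.5172, 0.2841, 0.341]
tool_rot: [-0.001, 0.215, 0.977, -0.001]
contact_force: [-0.3, -0.8, -0.2]
width: 1.003
finger_force: 0.0
```

Request:
arm_command --rows '[0,0,0,0,0,-0.14,1,0,0,0,0,0,-0.14,1,0,0,0,0,0,-0.14,1,0,0,0,0,0,-0.14,1,0,0,0,0,0,-0.14,1,0,0,0,0,0,-0.14,1,0,0,0,0,0,-0.14,1,0,0,0,0,0,-0.14,1,0,0,0,0,0,-0.14,1,0,0,0,0,0,-0.14,1,0,0,0,0,0,-0.14,1,0,0,0,0,0,-0.14,1]'

```text
time_s: 12.95
eef_pos: [0.5172, 0.2841, 0.341]
tool_rot: [-0.001, -0.583, 0.812, 0.0]
contact_force: [0.4, 0.5, 1.0]
width: 0.997
finger_force: 0.0
```

Request:
arm_command --rows '[0,0,0,0,0,-0.07,1,0,0,0,0,0,0,1,0,0,0,0,0,0,1]'

```text
time_s: 13.25
eef_pos: [0.5174, 0.2842, 0.3418]
tool_rot: [-0.001, -0.608, 0.794, 0.0]
contact_force: [-0.3, -0.7, 0.3]
width: 0.997
finger_force: 0.0
```

Run:
```python
from m import *
to((.5185,.285,.260),2.88,1);print(bot.read_state()["q"])
t=camera("top");s=camera("side")
f=lambda i:cv2.resize(i,(400,400),interpolation=cv2.INTER_CUBIC)
cv2.imwrite("pics/c4.png",np.hstack([f(t["pixels"][140:190,180:230]),f(s["pixels"][110:160,225:275])]))
```

```text
pos [0.5174 0.2842 0.3418] shift [-0.0012 -0.001   0.0818] per row [-0.0012 -0.001   0.0818] turn [ 0.001 -0.001 -0.001]
[ 4.01156983e-01  3.60944694e-01  1.26651637e+00  1.27915651e-05
  1.51593896e+00 -2.47736908e+00]
```

View pics/c4.png

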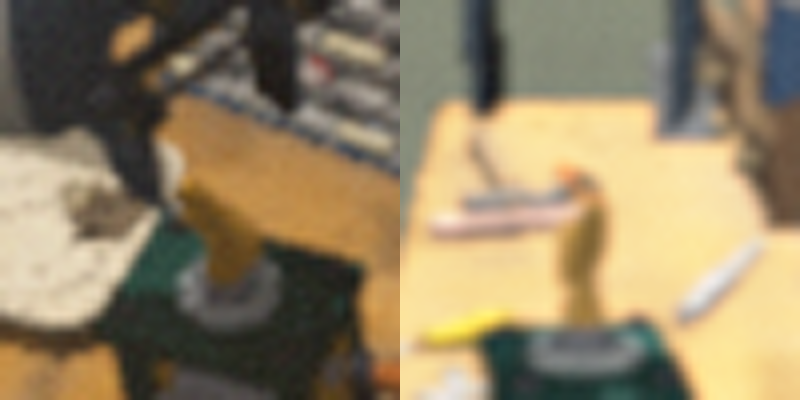

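The fingers straddle the wing (side view: fingers at 485 and 680, wing at 583). Descend and close.

Request:
arm_command --rows '[0,0,0.02,0,0,0,1,0,0,0.02,0,0,0,1,0,0,0.02,0,0,0,1,0,0,0.02,0,0,0,1,0,0,0,0,0,0,0,0,0,0,0,0,0,0,0,0,0,0,0,0,0,0,0,0,0,0,0,0,0,0,0,0,0,0,0,0,0,0,0,0,0,0,0,0,0,0,0,0,0]' --grip_force 25

```text
time_s: 14.45
eef_pos: [0.5177, 0.2844, 0.2631]
tool_rot: [0.0, -0.609, 0.793, -0.0]
contact_force: [-0.3, 0.2, -0.3]
width: 0.416
finger_force: 0.0
```

Request:
arm_command --rows '[0,0,0,0,0,0,0,0,0,0,0,0,0,0,0,0,0,0,0,0,0,0,0,0,0,0,0,0,0,0,0,0,0,0,0,0,0,0,0,0,0,0]'

```text
time_s: 15.05
eef_pos: [0.5166, 0.2846, 0.2629]
tool_rot: [-0.001, -0.609, 0.793, 0.001]
contact_force: [-7.9, 2.0, 5.0]
width: 0.108
finger_force: 25.0
```

```bash
python3 -c "
from h import *
s=bot.read_state();print(s['width'],s['contact_force'],s['moment'],s['finger_force'],s['q']);to((.5174,.2842,.26),.147,1)"
```

```text
0.10776208407185017 [-7.93473534  2.00255616  4.97448788] [0.37706042 1.25370985 0.05812766] 24.995662666624412 [ 4.01704140e-01  4.17204145e-01  1.39290282e+00  9.64918635e-04
  1.33325236e+00 -2.47982013e+00]
pos [0.5166 0.2846 0.2629] shift [ 0.0001 -0.0009  0.0029] per row [ 0.0001 -0.0009  0.0029] turn [ 0.    -0.003  2.734]
```

Request:
arm_command --rows '[0,0.0012,0,0,0,0,0,0,0,0,0,0,0.1,0,0,0,0,0,0,0.1,0,0,0,0.0002,0,0,0.1,0,0,0,0,0,0,0.1,0,0,0,0.0002,0,0,0.1,0,0,0,0,0,0,0.1,0,0,0,0.0002,0,0,0.1,0,0,0,0,0,0,0.1,0,0,0,0,0,0,0,0]'

```text
time_s: 16.05
eef_pos: [0.5145, 0.2861, 0.2624]
tool_rot: [-0.001, -0.251, 0.968, 0.002]
contact_force: [-17.0, 11.8, 7.6]
width: 0.112
finger_force: 25.0
```

```bash
python3 -c "
from h import *
s=bot.read_state();print(s['width'],s['contact_force'],s['moment'],s['finger_force']);to((.5174,.2842,.26),.147,1);print(RQ(s['tool_rot']).inv().apply(s['contact_force']))"
```

```text
0.111877946162685 [-17.00250138  11.76443779   7.61113936] [1.99401437 2.53217359 0.02340169] 24.99752883290938
pos [0.5145 0.2861 0.2624] shift [-0.0016 -0.0031  0.0023] per row [-0.0016 -0.0031  0.0023] turn [ 1.000e-03 -5.000e-03  1.931e+00]
[ 9.16320029 18.568353   -7.52784958]
```

Request:
arm_command --rows '[-0.0012,0.0011,0,0,0,0,0,-0.0012,0.0011,0,0,0,0,0,0,0,0.0003,0,0,0.1,0,0,0,0,0,0,0.1,0,0,0,0,0,0,0.1,0,0,0,0.0002,0,0,0.1,0,0,0,0,0,0,0.1,0,0,0,0,0,0,0.1,0,0,0,0,0,0,0,0]'

```text
time_s: 16.95
eef_pos: [0.5144, 0.2883, 0.2619]
tool_rot: [-0.003, 0.047, 0.999, 0.0]
contact_force: [-23.8, 4.8, 15.0]
width: 0.106
finger_force: 25.0
```

```bash
cat > st.py <<'E'
from h import *
s=bot.read_state();print(s['time_s'],s['width'],s['contact_force'],s['moment'],s['finger_force']);to((.5174,.2842,.26),.147,1);print("tool force",RQ(s['tool_rot']).inv().apply(s['contact_force']),s['q'])
E
python3 st.py
```

```text
16.95 0.10569019177789774 [-23.81173016   4.79537942  14.99981875] [ 0.9141799   3.99507559 -0.06874075] 25.001632446656004
pos [0.5144 0.2883 0.2619] shift [-0.0033 -0.0038  0.0019] per row [-0.0033 -0.0038  0.0019] turn [-0.004 -0.005  1.331]
tool force [ 24.23707019   2.56439456 -14.86529612] [ 0.40801358  0.41934792  1.39212243  0.00286187  1.33492187 -1.07041739]
```

Request:
arm_command --rows '[0,0,0,0,0,0,0.3,0,0,0,0,0,0,0.3,0,0,0,0,0,0,0.3,0,0,0,0,0,0,0.3]'

```text
time_s: 17.35
eef_pos: [0.5178, 0.2877, 0.2618]
tool_rot: [0.0, 0.045, 0.999, -0.0]
contact_force: [0.8, 0.3, 0.4]
width: 0.301
finger_force: 0.0
```

```bash
sed -i 's/.5174,.2842,.26/.5175,.2878,.261/' st.py; python3 st.py
```

```text
17.35 0.30058197549496896 [0.82545166 0.27961351 0.42754719] [ 0.04062704 -0.03906111 -0.06796369] 0.0
pos [0.5178 0.2877 0.2618] shift [0.0003 0.0001 0.0007] per row [0.0003 0.0001 0.0007] turn [0.    0.    1.334]
tool force [-0.79707103  0.35262314 -0.4274172 ] [ 4.06394343e-01  4.21009840e-01  1.38972803e+00 -1.32576513e-04
  1.33071546e+00 -1.07440693e+00]
```

Relaxed, and exactly on the axis. Regrip and continue.

Request:
arm_command --rows '[0,0,0,0,0,0,0,0,0,0,0,0,0,0,0,0,0,0,0,0,0,0,0,0,0,0,0,0,0,0,0,0,0,0.1,0,0,0,0.0001,0,0,0.1,0,0,0,0,0,0,0.1,0,0,0,0.0001,0,0,0.1,0,0,0,0.0001,0,0,0.1,0,0,0,0,0,0,0.1,0,0,0,0.0001,0,0,0.1,0,0,0,0,0,0,0,0]'

```text
time_s: 18.55
eef_pos: [0.5176, 0.2879, 0.2614]
tool_rot: [-0.0, 0.386, 0.923, 0.0]
contact_force: [1.1, 2.8, -2.0]
width: 0.108
finger_force: 25.0
```

```bash
python3 st.py
```

```text
18.55 0.10841044543767006 [ 1.09216933  2.79593394 -1.95310569] [ 0.45421772 -0.1134934  -0.03176034] 25.000407033367082
pos [0.5176 0.2879 0.2614] shift [-0.     -0.0001  0.0004] per row [-0.     -0.0001  0.0004] turn [ 0.    -0.     0.632]
tool force [1.2216636  2.74146466 1.95361507] [ 4.06693161e-01  4.21251551e-01  1.39045678e+00  1.74136734e-04
  1.32981404e+00 -3.72489878e-01]
```

Request:
arm_command --rows '[0,0,0.0001,0,0,0.1,0,0,0,0,0,0,0.1,0,0,0,0.0001,0,0,0.1,0,0,0,0,0,0,0.1,0,0,0,0.0001,0,0,0.1,0,0,0,0,0,0,0.05,0,0,0,0,0,0,0,0]'

```text
time_s: 19.25
eef_pos: [0.5175, 0.2878, 0.261]
tool_rot: [-0.0, 0.62, 0.784, -0.0]
contact_force: [0.1, 1.8, -2.3]
width: 0.108
finger_force: 25.0
```

```bash
python3 st.py
```

```text
19.25 0.10808913081362129 [ 0.10830845  1.77085829 -2.33841558] [ 0.45065522 -0.04174886 -0.06123832] 24.99957093503326
pos [0.5175 0.2878 0.261 ] shift [0. 0. 0.] per row [0. 0. 0.] turn [-0.    -0.     0.086]
tool force [1.69776892 0.51456727 2.33851629] [4.06604200e-01 4.21482473e-01 1.39100274e+00 1.46451982e-04
 1.32926301e+00 1.73638056e-01]
```

Request:
arm_command --rows '[0,0,0,0,0,0.04,0,0,0,0,0,0,0.04,0,0,0,0,0,0,0,0]'

```text
time_s: 19.55
eef_pos: [0.5175, 0.2878, 0.261]
tool_rot: [-0.0, 0.651, 0.759, -0.0]
contact_force: [-1.1, 3.1, -3.7]
width: 0.108
finger_force: 25.0
```

```bash
python3 st.py
```

```text
19.55 0.10826928746143714 [-1.09177931  3.11407408 -3.68473611] [ 0.44130383 -0.05797652 -0.0870581 ] 24.999210488749668
pos [0.5175 0.2878 0.261 ] shift [ 0.  0. -0.] per row [ 0.  0. -0.] turn [-0.    -0.     0.007]
tool force [ 3.24429246 -0.60105096  3.68510839] [4.06653228e-01 4.21557576e-01 1.39107699e+00 1.36122595e-04
 1.32923170e+00 2.52917914e-01]
```

Request:
arm_command --rows '[0,0,0,0,0,0.04,0,0,0,0,0,0,0.04,0,0,0,0,0,0,0,0]'

```text
time_s: 19.85
eef_pos: [0.5175, 0.2876, 0.261]
tool_rot: [0.0, 0.68, 0.733, -0.0]
contact_force: [0.0, 0.7, -3.2]
width: 0.128
finger_force: 26.4
```

```bash
python3 st.py
```

```text
19.85 0.12786451284798825 [ 0.03550714  0.74845014 -3.16103069] [ 0.05235418 -0.04243676  0.97225719] 26.38829915255627
pos [0.5175 0.2876 0.261 ] shift [0.0002 0.     0.    ] per row [0.0002 0.     0.    ] turn [-0.     0.    -0.073]
tool force [0.7451787  0.09139933 3.16068161] [ 4.06628994e-01  4.21438287e-01  1.39104733e+00 -3.80397192e-04
  1.32941131e+00  3.32549794e-01]
```

Request:
arm_command --rows '[0,0,0,0,0,0.04,0,0,0,0,0,0,0.04,0,0,0,0,0,0,0,0]'

```text
time_s: 20.15
eef_pos: [0.5175, 0.2873, 0.261]
tool_rot: [0.0, 0.709, 0.705, -0.0]
contact_force: [0.1, -3.5, -2.6]
width: 0.152
finger_force: 27.7
```

```bash
python3 st.py
```

```text
20.15 0.15182717149354533 [ 0.14109814 -3.53073661 -2.61949259] [-0.71959615 -0.12309482  1.12646867] 27.689353900495917
pos [0.5175 0.2873 0.261 ] shift [ 0.0005 -0.0001  0.    ] per row [ 0.0005 -0.0001  0.    ] turn [-0.     0.001 -0.153]
tool force [-3.52711028  0.16318953  2.62309232] [ 4.06364933e-01  4.21388204e-01  1.39111902e+00 -9.32202365e-04
  1.32957119e+00  4.12784684e-01]
```

Seated: moment 1.1 N m and the pads cocked open, with the seat at about yaw 0.147 as predicted. Hold briefly, then back off.

Request:
arm_command --rows '[0,0,0,0,0,0,0,0,0,0,0,0,0,0,0,0,0,0,0,0,0,0,0,0,0,0,-0.07,0,0,0,0,0,0,-0.08,0,0,0,0,0,0,-0.1,0,0,0,-0.0001,0,0,-0.1,0,0,0,0,0,0,-0.1,0,0,0,-0.0001,0,0,-0.1,0,0,0,0,0,0,-0.1,0,0,0,-0.0001,0,0,-0.1,0,0,0,0,0,0,-0.1,0]'

```text
time_s: 21.35
eef_pos: [0.5176, 0.2879, 0.2614]
tool_rot: [-0.0, 0.354, 0.935, 0.0]
contact_force: [0.8, -0.4, -2.3]
width: 0.109
finger_force: 25.0
```

Request:
arm_command --rows '[0,0,-0.0001,0,0,-0.1,0,0,0,0,0,0,-0.1,0,0,0,-0.0001,0,0,-0.1,0,0,0,0,0,0,-0.1,0,0,0,-0.0001,0,0,-0.1,0,0,0,0,0,0,-0.1,0,0,0,-0.0001,0,0,-0.1,0,0,0,0,0,0,-0.1,0,0,0,-0.0001,0,0,-0.07,0,0,0,0,0,0,0,0,0,0,0,0,0,0,0]'

```text
time_s: 22.45
eef_pos: [0.5177, 0.2881, 0.262]
tool_rot: [0.0, -0.069, 0.998, 0.0]
contact_force: [2.0, 3.4, -3.0]
width: 0.107
finger_force: 25.0
```

```bash
python3 st.py
python3 - <<'E'
from m import *
t=camera("top");s=camera("side")
f=lambda i:cv2.resize(i,(400,400),interpolation=cv2.INTER_CUBIC)
cv2.imwrite("pics/c5.png",np.hstack([f(t["pixels"][140:210,190:260]),f(s["pixels"][125:195,215:285])]))
E
```

```text
22.45 0.1071602061298996 [ 1.95436225  3.44207561 -3.04324212] [ 0.5179081  -0.35773071  0.06508291] 24.981885893794242
pos [0.5177 0.2881 0.262 ] shift [ 0.0002 -0.0003  0.001 ] per row [ 0.0002 -0.0003  0.001 ] turn [ 1.000e-03 -0.000e+00  1.562e+00]
tool force [-2.40979829  3.13699628  3.04645129] [ 4.06720432e-01  4.20790915e-01  1.38948574e+00  5.66619844e-04
  1.33071545e+00 -1.30279494e+00]
```

View pics/c5.png

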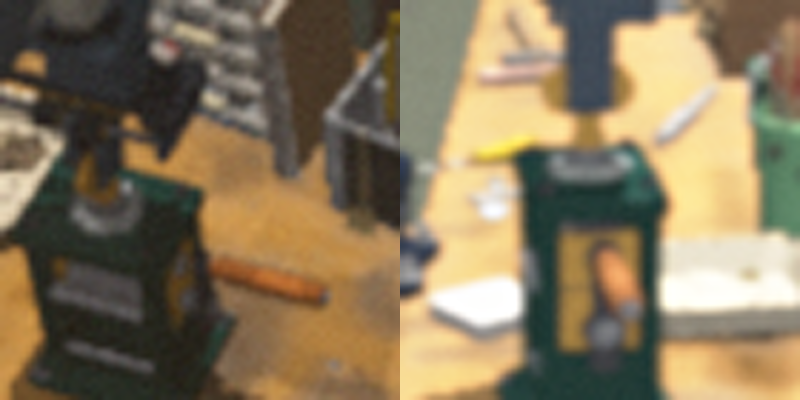

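The wing now lies crosswise (side view 545–635 at row 85), gripped at mid-length with 25 N. The crank grip is back on top at (615,275). One rest, then hand in.

Request:
arm_command --rows '[0,0,0,0,0,0,0,0,0,0,0,0,0,0,0,0,0,0,0,0,0]'

```text
time_s: 22.85
eef_pos: [0.5177, 0.2881, 0.262]
tool_rot: [0.0, -0.07, 0.998, 0.0]
contact_force: [2.7, 4.2, -4.0]
width: 0.109
finger_force: 25.0
```

```bash
python3 -c "
from bench import hand_in
print(hand_in())"
```

```text
the job is handed in; nothing more can be done
None
```

I've handed the job in (the hand-in gave no verdict): the crank went once round and back, the wing screw was seated and backed off about 1.56 rad, and the gripper is holding the wing still at 25 N.

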